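# Find the boxed corner bracket and slide its box into the fence corner

## Task

One of the three identical lidded walnut boxes holds the L-shaped wooden corner bracket: lift the lids to find which. Slide that box along the bench, without picking it up, snugly into the inner corner of the L-shaped fence, with the bracket still in it. At the end every box must have its own lid properly seated; leave the other two boxes where they stand and do not disturb the glue bottle, sanding block or tape.

Things in the scene. Friction and masses are not known exactly. Their poses are not given: they have to be found in the camera images.
- box_a: one of three identical loose open-topped walnut boxes, 104 x 104 mm outside, 66 mm tall, walls and floor 6 mm thick, 0.3 to 0.6 kg, sliding freely on the bench; origin at the centre of its underside, x and y along its sides, z up. It starts with its own lid on; each of the three holds one pale wooden piece, out of sight
- box_a_center (a point): centre of box_a, half-way up (33 mm above the bench), same axes as the box
- lid_a_handle (a point): centre of the handle of lid_a, the loose walnut lid of box_a (0.14 kg). The handle is an upright bar fixed on the middle of the lid: 16 mm along x, 40 mm along y, 34 mm tall. The lid's plate is 104 x 104 mm and 8 mm thick (its top 17 mm below this point); an 80 x 80 x 8 mm plug under it drops into the box with 6 mm play all round. When the lid is on, this point is 91 mm above the bench and 58 mm above the box's centre
- box_b: one of three identical loose open-topped walnut boxes, 104 x 104 mm outside, 66 mm tall, walls and floor 6 mm thick, 0.3 to 0.6 kg, sliding freely on the bench; origin at the centre of its underside, x and y along its sides, z up. It starts with its own lid on; each of the three holds one pale wooden piece, out of sight
- box_b_center (a point): centre of box_b, half-way up (33 mm above the bench), same axes as the box
- lid_b_handle (a point): centre of the handle of lid_b, the loose walnut lid of box_b (0.14 kg). The handle is an upright bar fixed on the middle of the lid: 16 mm along x, 40 mm along y, 34 mm tall. The lid's plate is 104 x 104 mm and 8 mm thick (its top 17 mm below this point); an 80 x 80 x 8 mm plug under it drops into the box with 6 mm play all round. When the lid is on, this point is 91 mm above the bench and 58 mm above the box's centre
- box_c: one of three identical loose open-topped walnut boxes, 104 x 104 mm outside, 66 mm tall, walls and floor 6 mm thick, 0.3 to 0.6 kg, sliding freely on the bench; origin at the centre of its underside, x and y along its sides, z up. It starts with its own lid on; each of the three holds one pale wooden piece, out of sight
- box_c_center (a point): centre of box_c, half-way up (33 mm above the bench), same axes as the box
- lid_c_handle (a point): centre of the handle of lid_c, the loose walnut lid of box_c (0.14 kg). The handle is an upright bar fixed on the middle of the lid: 16 mm along x, 40 mm along y, 34 mm tall. The lid's plate is 104 x 104 mm and 8 mm thick (its top 17 mm below this point); an 80 x 80 x 8 mm plug under it drops into the box with 6 mm play all round. When the lid is on, this point is 91 mm above the bench and 58 mm above the box's centre
- bracket_center (a point): the target: an L-shaped pale wooden corner bracket, two legs 62 mm long, 20 mm wide, 20 mm thick, lying flat inside one of the boxes; this point is the centre of its 62 x 62 mm outline, half-way up. The other boxes hold a round disc (62 mm across) and a straight bar (64 x 24 mm)
- fence: L-shaped wooden fence fixed to the bench, 36 mm high, battens 30 mm thick. Origin at the inner corner, at bench height, where the two inner faces meet; x points away from the robot, y to its left. The long back batten's inner face is the plane x = 0, running from y = +30 to y = -610 mm; the short side batten's inner face is the plane y = 0, running from x = 0 to x = -150 mm. The corner that receives the box is on the side of negative x and negative y
- glue: bystander: glue bottle, 60 mm across, 170 mm tall; origin at the centre of its underside
- sander: bystander: cork sanding block, 110 x 60 x 36 mm; origin at the centre of its underside
- tape: bystander: roll of paper tape, 96 mm across, 36 mm high, lying flat; origin at the centre of its underside
Things that resemble listed ones, but are neither listed nor needed, are in the scene too. Leave any orange look-alike of the box_a alone.

How it is judged:
On the way:
1. the lid of the box that holds the bracket has been lifted clear of it ((((horizontal distance between bracket_center and box_a_center below 0.06 m and z of bracket_center in the frame of box_a_center below 0.03 m) and distance between lid_a_handle and box_a_center above 0.12 m) or ((horizontal distance between bracket_center and box_b_center below 0.06 m and z of bracket_center in the frame of box_b_center below 0.03 m) and distance between lid_b_handle and box_b_center above 0.12 m) or ((horizontal distance between bracket_center and box_c_center below 0.06 m and z of bracket_center in the frame of box_c_center below 0.03 m) and distance between lid_c_handle and box_c_center above 0.12 m))), for 0.2 s.
At the end, for the whole second after the job is handed in: The bracket's box stands in the fence corner, both sides within 10 mm of the battens, square within 0.12 rad, bracket inside; all three boxes wear their own lids (level, down on the rim, within 10 mm of centre); the other two boxes are within 40 mm of where they started; boxes at rest ((((horizontal distance between bracket_center and box_a_center below 0.06 m and z of bracket_center in the frame of box_a_center below 0.03 m) and (x of box_a_center in the frame of fence between -0.062 and 0 m and y of box_a_center in the frame of fence between -0.062 and 0 m and (angle between the x axis of box_a_center and the x axis of fence, either way round below 0.12 rad or angle between the y axis of box_a_center and the x axis of fence, either way round below 0.12 rad)) and distance of each of box_b_center, box_c_center from where it was at the start of the episode below 0.04 m) or ((horizontal distance between bracket_center and box_b_center below 0.06 m and z of bracket_center in the frame of box_b_center below 0.03 m) and (x of box_b_center in the frame of fence between -0.062 and 0 m and y of box_b_center in the frame of fence between -0.062 and 0 m and (angle between the x axis of box_b_center and the x axis of fence, either way round below 0.12 rad or angle between the y axis of box_b_center and the x axis of fence, either way round below 0.12 rad)) and distance of each of box_a_center, box_c_center from where it was at the start of the episode below 0.04 m) or ((horizontal distance between bracket_center and box_c_center below 0.06 m and z of bracket_center in the frame of box_c_center below 0.03 m) and (x of box_c_center in the frame of fence between -0.062 and 0 m and y of box_c_center in the frame of fence between -0.062 and 0 m and (angle between the x axis of box_c_center and the x axis of fence, either way round below 0.12 rad or angle between the y axis of box_c_center and the x axis of fence, either way round below 0.12 rad)) and distance of each of box_a_center, box_b_center from where it was at the start of the episode below 0.04 m)) and horizontal distance between lid_a_handle and box_a_center below 0.01 m and z of lid_a_handle in the frame of box_a_center below 0.063 m and angle between each of lid_a_handle, lid_b_handle, lid_c_handle's own z axis and vertical below 0.06 rad and horizontal distance between lid_b_handle and box_b_center below 0.01 m and z of lid_b_handle in the frame of box_b_center below 0.063 m and horizontal distance between lid_c_handle and box_c_center below 0.01 m and z of lid_c_handle in the frame of box_c_center below 0.063 m and linear speed of each of box_a, box_b, box_c below 0.02 m/s); the robot touches nothing.
It fails at once if a box is lifted off the bench (20 mm) or tipped (0.25 rad) (height (world z) of any of box_a_center, box_b_center, box_c_center above 0.053 m or angle between any of box_a_center, box_b_center, box_c_center's own z axis and vertical above 0.25 rad).
It fails at once if the glue bottle, sanding block or tape is moved by more than 30 mm or the bottle is tipped over (distance of any of glue, sander, tape from where it was at the start of the episode above 0.03 m or angle between glue's own z axis and vertical above 0.5 rad).
It also fails if it takes over 72 s, if anything falls off the work surface, if the arm or the gripper's body presses on something with over 40 N, if the wrist force passes 120 N, or if a joint passes its speed limit or range.

## Robot

A 7-joint arm with a two-finger parallel gripper is mounted at the origin on the work surface. World frame = base frame: x ahead of the robot, y to its left, z up, the work surface at z = 0. Lengths are in m, angles in rad, forces in N, time in s.
With the tool pointing down it reaches from about 0.4 to 0.85 m from the base axis. Payload 4.5 kg.
Tool frame: the origin (TCP) lies midway between the tips of the shut fingers; the grasp point (between the pads) lies 19 mm behind it; z points along the fingers, y is the line along which they close (so a half turn about z gives the same grasp; the last joint's range is limited). The gripper opens to 88 mm and grips with 3 to 60 N. Pads are 18 mm wide; open, the fingers measure 123 mm over their backs; the gripper's body (75 mm by 187 mm) begins 45 mm behind the grasp point.
Start: joints at [1.365, 0.689, -0.195, 1.565, 0.157, 0.902, -0.215], TCP at [0.148, -0.607, 0.239] pointing down, gripper open.
Joint ranges: [-3.01, 3.01], [-0.46, 2.08], [-1.47, 1.51], [0.13, 2.56], [-1, 4.14], [0.04, 2.09], [-2.66, 2.66]. Speed limits (rad/s): [2.57, 2.57, 3.14, 3.14, 3.14, 3.14, 3.14].

## Interface

Orientations are given as a unit quaternion [x, y, z, w].
In Python, from plant import r, eyes, finish_job gives the robot as it stands. The module is installed in compiled form; this text tells all that it offers.
- The arm moves only by the tool move_arm, never from a script. Its argument "motion" is a list of rows, each a list of 7 numbers: the shift along the tool's x, y, z in mm, then the turn, a rotation vector about the tool's x, y, z in degrees, then the closure, from 0 (fully open) to 1 (shut). A call has 1 to 5 rows; each row is the pose to reach, as a shift and turn from the pose commanded when the call began, along the tool's axes at that moment; what a row does not reach only later rows make up. A row lasts 1/8 s, in which the tool goes at most 62.5 mm and 10.7 degrees, less where a joint would pass 70% of its speed; a pose out of reach is approached as far as the arm can. A call with a gripper value outside its range is refused whole. The fingers move at their own pace and stop on an object; "newtons" is the grip in N (left out, the last holds). Time passes only in rows, so rows that repeat a pose let the fingers close. It gives the time, the measured TCP pose, the force, the opening and the grip force at its end, in the units of the state.
- r.get_state(): the state, without advancing time (a new reading comes with each control period).
- eyes.snapshot(name): name is "scene" or "side" or "wrist"; returns a dict with "frame" (480x640x3 uint8, red, green, blue), "z_map" (480x640 float32, m along the optical axis (not along the pixel's ray), 0 where there is no reading), "intrinsics" (3x3 intrinsics, pixels), "world_to_cam" (4x4, takes a point from world to camera coordinates). Camera axes: x right, y down, z forward; pixel columns grow to the right and rows downward; lengths in m; the calibration is good to about 2 mm. A picture is of the moment at which its call begins.
- finish_job(): hands the job in; it is judged then, once.
The state is a dict: "clock": time; "q": joint angles; "qd": joint speeds; "joint_torque": joint torques, N m; "tool_pos": TCP position; "eef_rot": TCP orientation; "contact_force": force on the tool from outside, world axes, zero at the start; "moment": the same for the moment, N m; "opening": opening from 0.0 (shut) to 1.0 (fully open); "finger_force": force on a finger pad.
Only numpy, scipy, OpenCV 4.12 (cv2) and the standard library are available. Lean on these libraries where they do the work, as an engineer would, in place of code of your own. Each camera call takes 0.05 s, during which the arm holds its last target. There are 200 camera calls.

## Working session

There is one attempt and no reset: what is moved stays moved. The work goes in short steps, Python scripts to look and compute and a tool call to move; the robot and the scene stay as the last step left them, time stands still between calls to the robot, and variables do not carry over. Pictures are saved under pics/ and viewed, at most 10 in all, crops included, and the job is handed in when it is done.

Besides the shell and the picture viewer there is one more tool, called as name([rows], argument=value, ...), one row to a line, values as JSON. move_arm: Moves the arm, as the interface text tells. Its arguments: {"type":"object","properties":{"motion":{"type":"array","items":{"type":"array","items":{"type":"number"}}},"newtons":{"type":"number"}},"required":["motion"]}

```bash
mkdir -p pics; cat > h.py <<'E'
import numpy as np, cv2
from plant import r, eyes, finish_job
from scipy.spatial.transform import Rotation as R
def snap(n):
    s=eyes.snapshot(n); return s
def cloud(s):
    K=np.array(s["intrinsics"]); T=np.linalg.inv(np.array(s["world_to_cam"])); z=s["z_map"]
    v,u=np.mgrid[:480,:640]
    p=np.stack([(u-K[0,2])/K[0,0]*z,(v-K[1,2])/K[1,1]*z,z],-1)
    w=p@T[:3,:3].T+T[:3,3]; w[z==0]=np.nan; return w
def save(s,n): cv2.imwrite(f"pics/{n}.png",cv2.cvtColor(s["frame"],cv2.COLOR_RGB2BGR))
def rel(p,yaw=None):
    "mm shift in tool frame from measured pose to p"
    st=r.get_state(); Rt=R.from_quat(st["eef_rot"])
    return Rt.inv().apply(np.array(p)-st["tool_pos"])*1000
E
python3 - <<'E'
from h import *
a=[]
for n in("scene","side"):
    s=snap(n);save(s,n+"0");a.append(s["frame"]);np.savez("/tmp/"+n,**{k:np.array(v) for k,v in s.items()})
    print(n,np.linalg.inv(s["world_to_cam"])[:3].round(3).tolist(),s["intrinsics"][0])
st=r.get_state();print(st); print(R.from_quat(st["eef_rot"]).as_matrix().round(3))
E
```

```text
scene [[-0.19, 0.717, -0.67, 1.34], [0.982, 0.135, -0.134, 0.119], [-0.005, -0.683, -0.73, 0.964]] [529.10283333   0.         329.29215224]
side [[-0.941, -0.243, 0.236, 0.218], [-0.338, 0.68, -0.651, 0.831], [-0.002, -0.692, -0.722, 1.032]] [521.39076845   0.         324.26716494]
{'clock': 0.1, 'q': array([ 1.36480609,  0.68988597, -0.19450356,  1.56624569,  0.15730506,
        0.90244819, -0.2151051 ]), 'qd': array([ 0.0007389 , -0.00198857, -0.00181011, -0.00338459, -0.0013619 ,
       -0.00026185, -0.00150183]), 'joint_torque': array([-2.77317733e-03, -5.28500962e+01, -1.27158958e+00, -1.53837276e+01,
       -5.26020722e-02,  2.02720672e-03,  7.12099973e-05]), 'tool_pos': array([ 0.14825567, -0.6065909 ,  0.23799711]), 'eef_rot': array([ 9.92817144e-01,  1.19638958e-01, -1.57583035e-04, -7.83059106e-04]), 'contact_force': array([-0.13562086,  0.36344908,  0.33931506]), 'moment': array([ 0.06167706, -0.01037199, -0.00508335]), 'finger_force': 0.0, 'opening': 0.999406030204127}
[[ 0.971  0.238 -0.001]
 [ 0.238 -0.971  0.002]
 [-0.    -0.002 -1.   ]]
```

View pics/scene0.png

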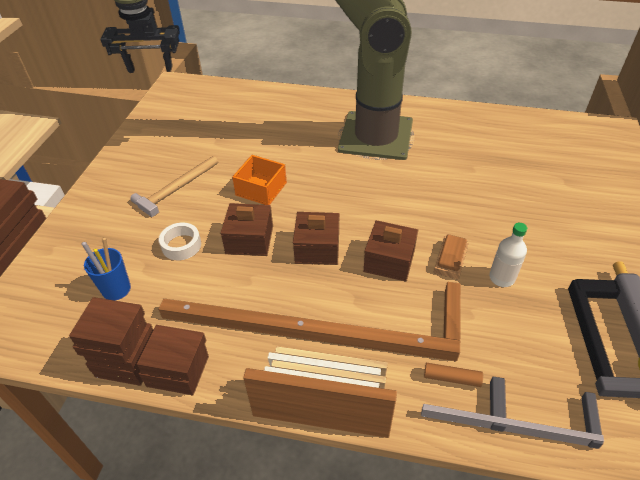

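View pics/side0.png

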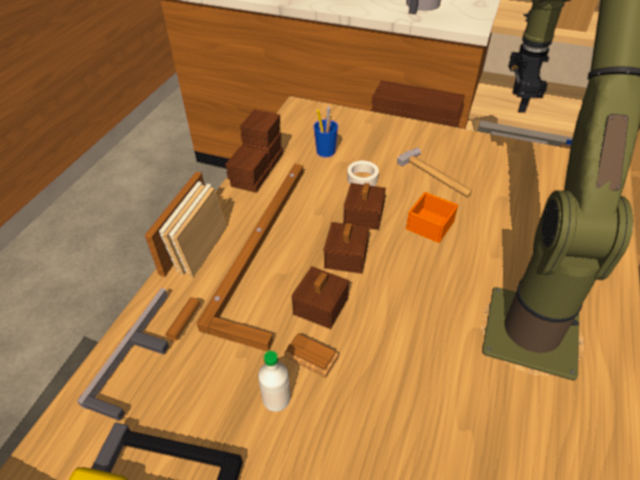

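The scene view shows the three walnut boxes with lids at about (247,229), (316,237) and (391,249). The fence corner is at about (452,345), the tape at (180,241), the sander at (453,252), the glue at (508,258) and an orange decoy at (260,180). The side view shows the same boxes at (364,207), (346,247) and (320,297). Next I measure from depth in both views.

```bash
cat > meas.py <<'E'
from h import *
def rect(P):
    (c,sz,a)=cv2.minAreaRect((P[:,:2]*1000).astype(np.float32)); a=(a+45)%90-45; return np.round(c,1),np.round(sz,1),round(a,1)
def boxes(s,lo=.068,hi=.082):
    w=cloud(s);f=s["frame"].astype(int)
    reg=(w[...,0]>.3)&(w[...,0]<.75)&(w[...,1]<.35)&(w[...,1]>-.45)&(f.sum(-1)<260)
    m=(reg&(w[...,2]>lo)&(w[...,2]<hi)).astype(np.uint8)
    n,l,st,_=cv2.connectedComponentsWithStats(m,connectivity=8)
    for i in range(1,n):
        if st[i,4]>200: P=w[l==i]; print("plate",rect(P),st[i,4],"z",np.median(P[:,2]).round(4))
E
python3 - <<'E'
from meas import *
for n in("scene","side"):
    s=dict(np.load(f"/tmp/{n}.npz")); print(n); boxes(s)
    w=cloud(s);f=s["frame"].astype(int)
    reg=(w[...,0]>.25)&(w[...,0]<.85)&(w[...,1]<.45)&(w[...,1]>-.5)
    m=(reg&(w[...,2]>.095)&(w[...,2]<.13)&(f[...,1]<110)&(f[...,0]>f[...,2]+20)).astype(np.uint8)
    k,l,st,_=cv2.connectedComponentsWithStats(m)
    for i in range(1,k):
        if st[i,4]>40: P=w[l==i]; t=P[P[:,2]>np.percentile(P[:,2],60)-.004]; print("handle",rect(t),"ztop",np.percentile(P[:,2],85).round(4),st[i,4])
    m=(reg&(w[...,2]>.03)&(w[...,2]<.042)).astype(np.uint8)
    k,l,st,ce=cv2.connectedComponentsWithStats(m)
    for i in range(1,k):
        if st[i,4]>150:
            P=w[l==i]; print("low",rect(P),ce[i].round(),st[i,4],np.median(P[:,2]).round(4))
            if P[:,1].ptp() >.4 if hasattr(P,'ptp') else np.ptp(P[:,1])>.4:
                a=P[P[:,1]<.15]
                e=[]
                for y in np.arange(-.3,.15,.02):
                    q=P[abs(P[:,1]-y)<.01]
                    if len(q)>5:e.append((y,np.percentile(q[:,0],3),np.percentile(q[:,0],97)))
                e=np.array(e);print("  inner line",np.polyfit(e[:,0],e[:,1],1).round(4),"outer",np.polyfit(e[:,0],e[:,2],1).round(4))
                xi=np.percentile(e[:,1],10); g=[]
                for x in np.arange(P[:,0].min()+.01,xi-.02,.02):
                    q=P[(abs(P[:,0]-x)<.01)]; g.append((x,np.percentile(q[:,1],3),np.percentile(q[:,1],97)))
                print("  side",np.array(g).round(4).tolist())
E
```

```text
scene
plate (array([ 491.6, -253.8]), array([110.5, 103.7]), 6.4) 1138 z 0.073
plate (array([490.3, -82.8]), array([108.9, 102.7]), 8.9) 1193 z 0.073
plate (array([497.1,  96.5]), array([104.6, 107.2]), -6.0) 1291 z 0.073
handle (array([ 492.6, -254.1]), array([40.8, 19.3]), -0.2) ztop 0.1077 131
handle (array([490. , -81.8]), array([19.1, 37.1]), 14.4) ztop 0.1081 119
handle (array([498. ,  96.9]), array([39. , 19.1]), -4.0) ztop 0.1074 140
handle (array([ 839.1, -349. ]), array([ 5. , 20.5]), -4.5) ztop 0.1268 71
low (array([ 332.8, -258.7]), array([ 74.7, 144.7]), 32.5) [261. 188.] 176 0.0355
low (array([ 545.3, -412.6]), array([94.9, 95.2]), 15.8) [178. 237.] 461 0.0347
low (array([ 532.8, -237.3]), array([ 51.3, 118. ]), 34.9) [247. 243.] 166 0.0358
low (array([467.6, 241.2]), array([ 49.5, 103.3]), -10.0) [452. 251.] 665 0.0346
low (array([546.5,  91.7]), array([103.9,   7.7]), -5.7) [386. 266.] 158 0.0356
low (array([661.1, -57.1]), array([182.4, 640.5]), 1.2) [336. 323.] 4734 0.0348
  inner line [-0.02    0.7197] outer [-0.0195  0.7488]
  side [[0.5734, 0.2325, 0.2608], [0.59
[... 1001 characters left out ...]
 -54.5]), array([181. , 644.5]), 1.4) [246. 272.] 2732 0.0348
  inner line [-0.0207  0.715 ] outer [-0.0207  0.7434]
  side [[0.5695, 0.2354, 0.2641], [0.5895, 0.2353, 0.2648], [0.6095, 0.2347, 0.2644], [0.6295, 0.2361, 0.2653], [0.6495, 0.2372, 0.2648], [0.6695, 0.2364, 0.2659], [0.6895, 0.2376, 0.2657]]
low (array([842.4,  28. ]), array([202.4,  13.9]), -0.2) [205. 245.] 194 0.0354
low (array([470.4, 130.6]), array([141.6,  72.4]), 37.1) [319. 311.] 162 0.0364
low (array([780.8, 257.3]), array([112.,  25.]), -0.2) [182. 316.] 324 0.033
low (array([812.6, 342.9]), array([74.1, 25.2]), 0.1) [150. 341.] 232 0.0318
low (array([463. , 244.1]), array([ 51.9, 100.5]), -9.2) [311. 350.] 859 0.0351
```

The two views agree to within about 5 mm. The averaged results, with positions in mm:

| Item | Position (x, y) | Yaw |
|---|---|---|
| Box 1 | (489, -252) | 6° |
| Box 2 | (487, -81) | 8.5° |
| Box 3 | (494.5, 99) | -6° |
| Fence corner | (712, 236) | about 1.2° |

The handles' tops are at z = 0.108. I'll go to box 1 first.

move_arm([
  [46,-29,0,0,0,-10.5,0],
  [92,-58,0,0,0,-21,0],
  [138,-87,0,0,0,-31.5,0],
  [184,-116,0,0,0,-42,0],
  [230,-145,0,0,0,-52,0],
], newtons=25)

```text
clock: 0.72
tool_pos: [0.3383, -0.4102, 0.2386]
eef_rot: [0.838, 0.545, -0.0, -0.0]
contact_force: [1.2, 0.1, -0.8]
opening: 0.996
finger_force: 0.0
```

```bash
cat > go.py <<'E'
from h import *
import sys
x,y,z,yaw=map(float,sys.argv[1:5])
st=r.get_state();M=R.from_quat(st["eef_rot"]).as_matrix();a=np.degrees(np.arctan2(M[1,0],M[0,0]))
Rd=R.from_matrix(np.array([[np.cos(t:=np.radians(yaw)),np.sin(t),0],[np.sin(t),-np.cos(t),0],[0,0,-1]]))
rv=(R.from_quat(st["eef_rot"]).inv()*Rd).as_rotvec(degrees=True)
print("clk",st["clock"],"pos",st["tool_pos"].round(4),"yaw",a.round(2),"q7",st["q"][6].round(2),"F",st["contact_force"].round(1),"op",round(st["opening"],3))
print("shift mm",rel([x,y,z]).round(1),"rot",rv.round(2))
E
python3 go.py .489 -.252 .19 96
```

```text
clk 0.725 pos [ 0.3383 -0.4102  0.2386] yaw 66.06 q7 0.03 F [ 1.2  0.1 -0.8] op 0.996
shift mm [205.8  73.6  48.5] rot [-2.000e-02 -1.000e-02 -2.994e+01]
```

move_arm([
  [50,18,12,0,0,-8,0],
  [100,36,24,0,0,-16,0],
  [150,54,36,0,0,-24,0],
  [206,74,48,0,0,-30,0],
  [206,74,48,0,0,-30,0],
])

```text
clock: 1.35
tool_pos: [0.493, -0.2484, 0.1901]
eef_rot: [0.667, 0.745, 0.002, -0.001]
contact_force: [-1.5, 0.0, 0.4]
opening: 1.001
finger_force: 0.0
```

```bash
python3 go.py .489 -.252 .08 96; python3 - <<'E'
from meas import *
s=snap("wrist");save(s,"w1")
w=cloud(s)
m=(w[...,2]>.1)&(w[...,2]<.115); P=w[m]
print(m.sum()); 
k,l,st,c=cv2.connectedComponentsWithStats(m.astype(np.uint8))
for i in range(1,k):
    if st[i,4]>100: print(rect(w[l==i]),c[i].round(),np.median(w[l==i][:,2]).round(4))
E
```

```text
clk 1.35 pos [ 0.493  -0.2484  0.1901] yaw 96.3 q7 0.02 F [-1.5  0.   0.4] op 1.001
shift mm [ -3.6  -4.7 110.1] rot [ 0.15 -0.23  0.3 ]
1843
(array([ 490.4, -254.2]), array([16. , 39.8]), 5.8) [307. 252.] 0.1084
```

View pics/w1.png

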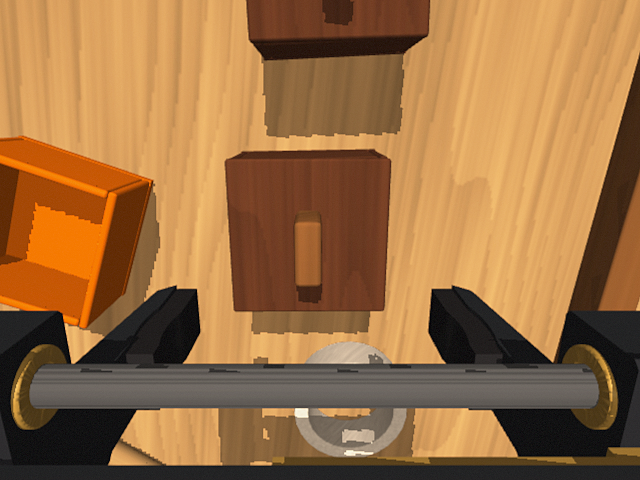

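The wrist view shows box 1's handle at (307,252). That puts it at (490.4, -254.2), top z 0.108, long side along y, which matches the earlier measurement. I descend partway and check.

move_arm([
  [0,2,25,0,0,0,0],
  [0,2,50,0,0,0,0],
  [0,2,60,0,0,0,0],
  [0,2,60,0,0,0,0],
])

```text
clock: 1.9
tool_pos: [0.4906, -0.2549, 0.1305]
eef_rot: [0.671, 0.741, -0.001, -0.0]
contact_force: [0.6, 0.8, 0.8]
opening: 1.002
finger_force: 0.0
```

```bash
python3 go.py .4902 -.254 .08 95.8
```

```text
clk 1.9 pos [ 0.4906 -0.2549  0.1305] yaw 95.65 q7 -0.05 F [0.6 0.8 0.8] op 1.002
shift mm [ 1.  -0.3 50.5] rot [-0.08  0.01 -0.15]
```

move_arm([
  [0,0,30,0,0,0,0],
  [0,0,50,0,0,0,0.3],
  [0,0,50,0,0,0,1],
  [0,0,50,0,0,0,1],
  [0,0,50,0,0,0,1],
])

```text
clock: 2.52
tool_pos: [0.4922, -0.2544, 0.0819]
eef_rot: [0.671, 0.742, 0.0, 0.001]
contact_force: [-0.8, -0.0, -0.6]
opening: 0.567
finger_force: 0.0
```

move_arm([
  [0,0,0,0,0,0,1],
  [0,0,0,0,0,0,1],
  [0,0,0,0,0,0,1],
])

```text
clock: 2.9
tool_pos: [0.4916, -0.2541, 0.0808]
eef_rot: [0.671, 0.742, 0.0, 0.0]
contact_force: [-0.2, 0.6, -0.5]
opening: 0.23
finger_force: 0.0
```

move_arm([
  [0,0,0,0,0,0,1],
  [0,0,0,0,0,0,1],
  [0,0,0,0,0,0,1],
])

```text
clock: 3.28
tool_pos: [0.4914, -0.2541, 0.0808]
eef_rot: [0.671, 0.742, -0.0, -0.0]
contact_force: [-0.7, -0.1, 1.3]
opening: 0.179
finger_force: 25.0
```

move_arm([
  [0,0,-15,0,0,0,1],
  [0,0,-50,0,0,0,1],
  [0,0,-100,0,0,0,1],
  [0,0,-145,0,0,0,1],
  [0,0,-145,0,0,0,1],
])

```text
clock: 3.9
tool_pos: [0.4939, -0.2544, 0.2298]
eef_rot: [0.671, 0.742, 0.002, 0.004]
contact_force: [0.5, -0.2, -2.3]
opening: 0.18
finger_force: 25.0
```

```bash
cat > look.py <<'E'
from meas import *
x,y=map(float,sys.argv[1:3]) if False else (0,0)
E
cat > look.py <<'E'
from meas import *
import sys
x,y,n=float(sys.argv[1]),float(sys.argv[2]),sys.argv[3]
o=[]
for c in("scene","side"):
    s=snap(c);p=np.array(s["world_to_cam"])@[x,y,.05,1];q=np.array(s["intrinsics"])@p[:3];u,v=(q[:2]/q[2]).astype(int)
    u=np.clip(u,65,575);v=np.clip(v,65,415)
    o.append(cv2.resize(s["frame"][v-65:v+65,u-65:u+65],(400,400),interpolation=cv2.INTER_CUBIC))
cv2.imwrite(f"pics/{n}.png",cv2.cvtColor(np.hstack(o),cv2.COLOR_RGB2BGR))
E
python3 look.py .49 -.254 in1; python3 go.py .49 -.254 .081 96
```

```text
clk 4.0 pos [ 0.4911 -0.2542  0.2259] yaw 95.73 q7 0.05 F [-1.1  0.2 -1.9] op 0.18
shift mm [  0.3  -1.1 144.9] rot [-0.    0.03 -0.27]
```

View pics/in1.png

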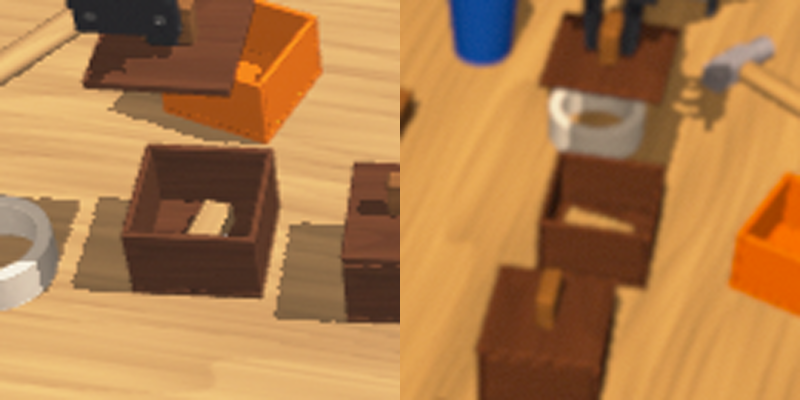

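In the scene half, box 1 shows a narrow pale strip at about (210,215) running along x. The side half shows it at about (598,220). It could be the bar or one leg of the L, so I move back and look with the wrist camera.

move_arm([
  [-50,0,-20,0,0,0,1],
  [-100,0,-40,0,0,0,1],
  [-120,0,-60,0,0,0,1],
  [-120,0,-60,0,0,0,1],
])

```text
clock: 4.5
tool_pos: [0.5031, -0.3751, 0.2847]
eef_rot: [0.672, 0.741, -0.0, -0.0]
contact_force: [-0.0, 0.4, -1.2]
opening: 0.179
finger_force: 25.0
```

```bash
python3 - <<'E'
from meas import *
for n in("wrist","scene","side"):
    s=snap(n); w=cloud(s);f=s["frame"].astype(int)
    if n=="wrist": save(s,"in1w")
    m=(w[...,2]>.01)&(w[...,2]<.035)&(abs(w[...,0]-.49)<.046)&(abs(w[...,1]+.254)<.046)&(f[...,1]>110)
    if m.sum()>5: print(n,m.sum(),rect(w[m]),np.median(w[m][:,2]))
E
python3 go.py .491 -.254 .081 96
```

```text
wrist 1978 (array([ 493.1, -254. ]), array([23.7, 63.6]), -5.4) 0.026532792711729952
scene 100 (array([ 482. , -252.3]), array([24.7, 40.3]), -5.5) 0.02487580845908488
side 65 (array([ 492.7, -256.1]), array([22.8, 57.3]), -5.1) 0.024977904049356292
clk 4.65 pos [ 0.5029 -0.3711  0.2839] yaw 95.89 q7 0.3 F [ 0.1  0.1 -1.8] op 0.183
shift mm [117.1   0.8 203.2] rot [-0.16 -0.17 -0.11]
```

View pics/in1w.png

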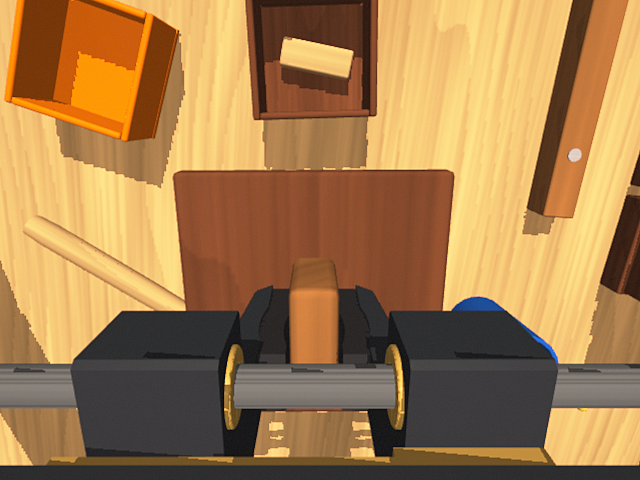

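Box 1 holds the straight bar, at (316,58) and 24 x 64 mm. I put its lid back by reversing the same shifts.

move_arm([
  [50,0,20,0,0,0,1],
  [100,0,40,0,0,0,1],
  [120,0,60,0,0,0,1],
  [120,0,60,0,0,0,1],
  [120,0,100,0,0,0,1],
])

```text
clock: 5.28
tool_pos: [0.4942, -0.2552, 0.1877]
eef_rot: [0.671, 0.742, 0.001, 0.003]
contact_force: [-0.1, -0.6, -1.1]
opening: 0.178
finger_force: 25.0
```

```bash
python3 go.py .491 -.2542 .081 95.7
```

```text
clk 5.275 pos [ 0.4942 -0.2552  0.1877] yaw 95.73 q7 0.0 F [-0.1 -0.6 -1.1] op 0.178
shift mm [  1.7  -3.7 106.7] rot [0.35 0.22 0.04]
```

move_arm([
  [0,0,40,0,0,0,1],
  [0,0,75,0,0,0,1],
  [0,0,75,0,0,0,1],
  [0,0,95,0,0,0,1],
  [0,0,105,0,0,0,1],
])

```text
clock: 5.9
tool_pos: [0.4923, -0.2549, 0.0815]
eef_rot: [0.671, 0.741, 0.0, 0.001]
contact_force: [-0.3, -0.3, -0.2]
opening: 0.179
finger_force: 25.0
```

move_arm([
  [0,0,0,0,0,0,1],
  [0,0,0,0,0,0,0.6],
  [0,0,0,0,0,0,0.6],
  [0,0,0,0,0,0,0.6],
  [0,0,0,0,0,0,0.5],
])

```text
clock: 6.52
tool_pos: [0.4916, -0.2541, 0.0809]
eef_rot: [0.671, 0.742, -0.0, 0.0]
contact_force: [0.9, -0.4, 0.4]
opening: 0.488
finger_force: 0.0
```

move_arm([
  [0,0,-50,0,0,0,0.3],
  [0,0,-105,0,0,0,0],
  [57,5,-109,0,0,-1,0],
  [115,9,-109,0,0,-2,0],
  [171,14,-109,0,0,-2.8,0],
])

```text
clock: 7.15
tool_pos: [0.4882, -0.0809, 0.1901]
eef_rot: [0.652, 0.758, 0.0, 0.0]
contact_force: [0.4, -0.1, -0.2]
opening: 1.002
finger_force: 0.0
```

move_arm([
  [0,0,0,0,0,0,0],
  [0,0,0,0,0,0,0],
])

```text
clock: 7.4
tool_pos: [0.4883, -0.0832, 0.1897]
eef_rot: [0.653, 0.758, -0.001, 0.0]
contact_force: [0.3, 0.5, -0.2]
opening: 0.999
finger_force: 0.0
```

```bash
cat > wr.py <<'E'
from meas import *
def lids():
    s=snap("wrist");w=cloud(s);f=s["frame"].astype(int)
    for lo,hi,t in((.1,.115,"handle"),(.066,.08,"plate")):
        k,l,st,c=cv2.connectedComponentsWithStats(((w[...,2]>lo)&(w[...,2]<hi)&(f[...,0]>f[...,2]+25)).astype(np.uint8))
        for i in range(1,k):
            if st[i,4]>400: print(t,rect(w[l==i]),c[i].round(),np.median(w[l==i][:,2]).round(4))
lids()
E
python3 wr.py; python3 go.py .488 -.082 .08 98.5; python3 -c "
from meas import *
boxes(snap('scene'))"
```

```text
handle (array([487.7, -81.9]), array([15.9, 39.8]), 7.5) [313. 240.] 0.1084
plate (array([502.6,  44.3]), array([83.5, 19.3]), 7.3) [394.  13.] 0.0744
plate (array([487.7, -82.1]), array([104.4, 104.2]), 7.9) [313. 220.] 0.0747
plate (array([ 491.3, -246.6]), array([105.9,  52.8]), 9.2) [283. 433.] 0.0748
clk 7.45 pos [ 0.4882 -0.0841  0.1896] yaw 98.42 q7 -0.3 F [-1.  -0.7 -0.6] op 1.0
shift mm [2.200e+00 1.000e-01 1.096e+02] rot [-0.03  0.07 -0.08]
plate (array([ 493.7, -254.4]), array([108. , 104.8]), 5.9) 1150 z 0.0731
plate (array([490. , -82.5]), array([107. , 102.7]), 8.4) 1154 z 0.0731
plate (array([497.5,  97. ]), array([104. , 105.7]), -7.3) 1242 z 0.0729
```

Lid 1 is seated. Now I grasp lid 2.

move_arm([
  [2,0,50,0,0,0,0],
  [2,0,90,0,0,0,0.5],
  [2,0,108,0,0,0,0.6],
  [2,0,108,0,0,0,1],
  [2,0,108,0,0,0,1],
])

```text
clock: 8.12
tool_pos: [0.4885, -0.0814, 0.0823]
eef_rot: [0.653, 0.757, 0.0, 0.001]
contact_force: [0.9, 0.3, -0.6]
opening: 0.57
finger_force: 0.0
```

move_arm([
  [0,0,0,0,0,0,1],
  [0,0,0,0,0,0,1],
  [0,0,0,0,0,0,1],
  [0,0,0,0,0,0,1],
])

```text
clock: 8.62
tool_pos: [0.4882, -0.0806, 0.082]
eef_rot: [0.653, 0.758, 0.0, 0.0]
contact_force: [-1.5, -0.1, 3.4]
opening: 0.182
finger_force: 25.0
```

move_arm([
  [0,0,-20,0,0,0,1],
  [0,0,-70,0,0,0,1],
  [0,0,-130,0,0,0,1],
  [-50,0,-170,0,0,0,1],
  [-110,0,-200,0,0,0,1],
])

```text
clock: 9.25
tool_pos: [0.5041, -0.1842, 0.2812]
eef_rot: [0.651, 0.759, 0.001, 0.001]
contact_force: [1.3, -0.6, -1.8]
opening: 0.178
finger_force: 25.0
```

move_arm([
  [0,0,0,0,0,0,1],
  [0,0,0,0,0,0,1],
])

```text
clock: 9.5
tool_pos: [0.5028, -0.1834, 0.2784]
eef_rot: [0.653, 0.758, -0.0, -0.001]
contact_force: [-0.2, 0.3, -1.7]
opening: 0.179
finger_force: 25.0
```

```bash
python3 - <<'E'
from meas import *
for n in("wrist","scene","side"):
    s=snap(n); w=cloud(s);f=s["frame"].astype(int)
    if n=="wrist": save(s,"in2w")
    m=(w[...,2]>.01)&(w[...,2]<.035)&(abs(w[...,0]-.488)<.046)&(abs(w[...,1]+.082)<.046)&(f[...,1]>110)
    if m.sum()>5: print(n,m.sum(),rect(w[m]),np.median(w[m][:,2]))
E
python3 go.py .488 -.081 .082 98.4
```

```text
wrist 3827 (array([487. , -84.3]), array([60.7, 60.2]), 2.2) 0.026584852416971227
scene 210 (array([479.4, -91. ]), array([44.4, 47.1]), 6.8) 0.024786181683230823
side 208 (array([486.5, -90.4]), array([58.9, 44.4]), 7.5) 0.02536039219200359
clk 9.65 pos [ 0.5031 -0.1821  0.2783] yaw 98.72 q7 -0.0 F [-0.1  0.9 -0.3] op 0.176
shift mm [102.    0.8 196.4] rot [-0.09 -0.07  0.32]
```

View pics/in2w.png

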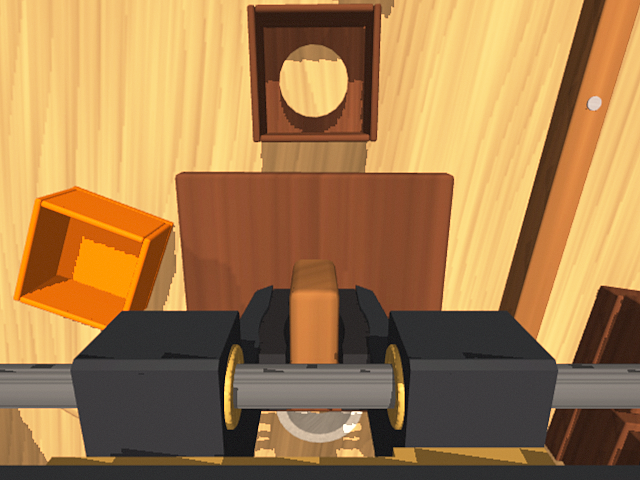

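Box 2 holds the disc, at (313,80), so the bracket is in box 3. I put lid 2 back.

move_arm([
  [50,0,20,0,0,0,1],
  [90,0,50,0,0,0,1],
  [102,0,90,0,0,0,1],
  [102,0,110,0,0,0,1],
  [102,0,110,0,0,0,1],
])

```text
clock: 10.28
tool_pos: [0.4871, -0.0817, 0.1676]
eef_rot: [0.651, 0.759, -0.001, -0.002]
contact_force: [0.2, -0.7, -1.7]
opening: 0.177
finger_force: 25.0
```

move_arm([
  [0,0,0,0,0,0,1],
  [0,0,0,0,0,0,1],
])

```text
clock: 10.52
tool_pos: [0.4891, -0.0831, 0.1698]
eef_rot: [0.653, 0.758, 0.001, 0.001]
contact_force: [0.5, 0.6, -1.2]
opening: 0.177
finger_force: 25.0
```

```bash
python3 go.py .488 -.081 .082 98.4
```

```text
clk 10.525 pos [ 0.4891 -0.0831  0.1698] yaw 98.53 q7 -0.35 F [ 0.5  0.6 -1.2] op 0.177
shift mm [ 2.2 -1.  87.8] rot [0.11 0.02 0.13]
```

move_arm([
  [1,-1,35,0,0,0,1],
  [1,-1,58,0,0,0,1],
  [1,-1,58,0,0,0,1],
  [1,-1,78,0,0,0,1],
  [1,-1,87,0,0,0,1],
])

```text
clock: 11.15
tool_pos: [0.4879, -0.0824, 0.0825]
eef_rot: [0.653, 0.758, 0.0, 0.001]
contact_force: [-0.4, -0.2, -1.4]
opening: 0.174
finger_force: 25.0
```

move_arm([
  [0,0,0,0,0,0,1],
  [0,0,0,0,0,0,0.6],
  [0,0,0,0,0,0,0.6],
  [0,0,0,0,0,0,0.6],
  [0,0,0,0,0,0,0.5],
])

```text
clock: 11.78
tool_pos: [0.4874, -0.0823, 0.0821]
eef_rot: [0.653, 0.758, 0.0, 0.0]
contact_force: [-0.3, -0.0, 0.0]
opening: 0.486
finger_force: 0.0
```

move_arm([
  [0,0,-55,0,0,0,0.3],
  [0,0,-108,0,0,0,0],
  [58,11,-108,0,0,5,0],
  [116,22,-108,0,0,10,0],
  [176,33,-108,0,0,15,0],
])

```text
clock: 12.4
tool_pos: [0.494, 0.0979, 0.1902]
eef_rot: [0.747, 0.664, 0.0, 0.0]
contact_force: [0.8, -0.6, 0.6]
opening: 0.995
finger_force: 0.0
```

move_arm([
  [0,0,0,0,0,0,0],
  [0,0,0,0,0,0,0],
])

```text
clock: 12.65
tool_pos: [0.4934, 0.0961, 0.1898]
eef_rot: [0.746, 0.666, -0.001, 0.0]
contact_force: [0.4, 0.5, 0.3]
opening: 1.001
finger_force: 0.0
```

```bash
python3 wr.py; python3 go.py .4945 .097 .082 83.5; python3 -c "
from meas import *
boxes(snap('scene'))"
```

```text
handle (array([495.1,  97.3]), array([39.3, 16. ]), -7.1) [316. 240.] 0.1084
plate (array([495. ,  97.1]), array([104.1, 104.4]), -6.9) [316. 220.] 0.0747
plate (array([485.5, -63.4]), array([ 50.3, 113.6]), -2.3) [326. 431.] 0.0748
clk 12.7 pos [0.4935 0.095  0.1897] yaw 83.46 q7 -0.85 F [-0.1 -0.6 -0.1] op 1.004
shift mm [  2.3   0.8 107.7] rot [-0.04  0.11 -0.04]
plate (array([ 494.1, -254.1]), array([108.3, 104.4]), 6.9) 1125 z 0.0731
plate (array([489.5, -83.3]), array([109.9, 104. ]), 8.3) 1206 z 0.0729
plate (array([497.4,  96.6]), array([104.7, 106.7]), -7.1) 1226 z 0.073
```

move_arm([
  [2,1,50,0,0,0.4,0],
  [2,1,90,0,0,0.4,0.5],
  [2,1,108,0,0,0.4,0.6],
  [2,1,108,0,0,0.4,1],
  [2,1,108,0,0,0.4,1],
])

```text
clock: 13.38
tool_pos: [0.4956, 0.0977, 0.0826]
eef_rot: [0.749, 0.663, 0.0, 0.0]
contact_force: [0.1, 0.5, 0.9]
opening: 0.571
finger_force: 0.0
```

move_arm([
  [0,0,0,0,0,0,1],
  [0,0,0,0,0,0,1],
  [0,0,0,0,0,0,1],
  [0,0,0,0,0,0,1],
])

```text
clock: 13.88
tool_pos: [0.4952, 0.0986, 0.0822]
eef_rot: [0.748, 0.664, 0.0, 0.0]
contact_force: [-0.8, 0.2, 3.0]
opening: 0.179
finger_force: 25.0
```

move_arm([
  [0,0,-20,0,0,0,1],
  [0,0,-70,0,0,0,1],
  [0,0,-120,0,0,0,1],
  [0,0,-120,0,0,0,1],
  [0,0,-120,0,0,0,1],
])

```text
clock: 14.5
tool_pos: [0.4944, 0.098, 0.2013]
eef_rot: [0.748, 0.663, -0.001, -0.0]
contact_force: [-0.6, -0.4, -2.5]
opening: 0.181
finger_force: 25.0
```

```bash
python3 - <<'E'
from meas import *
for n in("scene","side"):
    s=snap(n); w=cloud(s);f=s["frame"].astype(int)
    m=(w[...,2]>.01)&(w[...,2]<.035)&(abs(w[...,0]-.495)<.043)&(abs(w[...,1]-.097)<.043)&(f[...,1]>110)
    if m.sum()>5: print(n,m.sum(),rect(w[m]),np.median(w[m][:,2]))
E
python3 look.py .495 .097 in3; python3 go.py .495 .097 .082 83.1
```

```text
scene 229 (array([481.5,  89.7]), array([38.2, 61.7]), 20.8) 0.02461808588008174
side 309 (array([485.5,  81.4]), array([54.1, 76.8]), -32.9) 0.024640483534547064
clk 14.7 pos [0.4942 0.0983 0.2006] yaw 83.16 q7 -0.86 F [ 0.2  0.8 -0.5] op 0.181
shift mm [ -1.1   1.3 118.6] rot [-0.15  0.07  0.06]
```

View pics/in3.png

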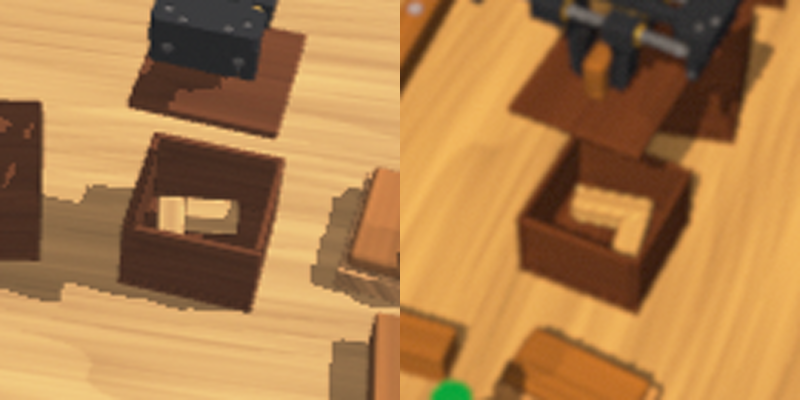

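The L bracket lies in box 3: scene half (195,213), side half (610,215). I lower the lid again, then drag the box by its lid handle, letting the plug push the wall, toward the fence corner.

move_arm([
  [0,0,40,0,0,0,1],
  [0,0,85,0,0,0,1],
  [0,0,100,0,0,0,1],
  [0,0,112,0,0,0,1],
  [0,0,119,0,0,0,1],
])

```text
clock: 15.32
tool_pos: [0.4949, 0.0987, 0.0822]
eef_rot: [0.748, 0.664, -0.0, -0.0]
contact_force: [-0.5, -1.2, 0.5]
opening: 0.18
finger_force: 25.0
```

move_arm([
  [0,0,0,0,0,0,1],
  [0,0,0,0,0,0,1],
])

```text
clock: 15.58
tool_pos: [0.4954, 0.0987, 0.0833]
eef_rot: [0.748, 0.663, 0.0, 0.0]
contact_force: [-0.2, 0.4, -0.6]
opening: 0.182
finger_force: 25.0
```

```bash
python3 go.py .61 .14 .082 91.2; python3 -c "
from meas import *
boxes(snap('scene'));boxes(snap('side'))"
```

```text
clk 15.575 pos [0.4954 0.0987 0.0833] yaw 83.13 q7 -1.01 F [-0.2  0.4 -0.6] op 0.182
shift mm [ 54.7 108.9   1.5] rot [ 0.05 -0.02 -8.07]
plate (array([ 494. , -253.8]), array([107.2, 103.7]), 5.5) 1117 z 0.0732
plate (array([489.6, -82.9]), array([108. , 104.7]), 7.5) 1164 z 0.073
plate (array([498.9,  96.9]), array([104.1, 103.7]), -7.2) 763 z 0.0742
plate (array([ 489.1, -250.4]), array([103.5, 110.4]), 5.7) 829 z 0.0728
plate (array([465.6, -82.5]), array([ 63.6, 108.2]), 8.8) 606 z 0.0729
plate (array([493.5, 108.7]), array([ 93.2, 103.9]), -5.1) 1011 z 0.0745
```

move_arm([
  [8,16,1,0,0,-1,1],
  [20,38,1,0,0,-3,1],
  [32,63,1,0,0,-5,1],
  [44,87,1,0,0,-7,1],
  [55,109,1,0,0,-8,1],
])

```text
clock: 16.3
tool_pos: [0.6091, 0.1394, 0.0821]
eef_rot: [0.7, 0.714, -0.002, -0.0]
contact_force: [-2.3, -1.1, 0.6]
opening: 0.183
finger_force: 25.0
```

```bash
python3 go.py .66 .18 .082 91.2; python3 -c "
from meas import *
boxes(snap('scene'),.06,.085);boxes(snap('side'),.06,.085)"
```

```text
clk 16.3 pos [0.6091 0.1394 0.0821] yaw 91.15 q7 -0.78 F [-2.3 -1.1  0.6] op 0.183
shift mm [39.6 51.8 -0.1] rot [-0.17  0.1  -0.05]
plate (array([ 499.5, -253.3]), array([100.3, 105. ]), 6.7) 880 z 0.0725
plate (array([497.2, -82.3]), array([ 92.6, 104.1]), 8.8) 894 z 0.0727
plate (array([609. , 134.9]), array([110.4, 103.4]), 0.8) 743 z 0.0727
plate (array([ 487.6, -249.6]), array([106. , 109.7]), 6.0) 929 z 0.0724
plate (array([484.2, -79.4]), array([102.5, 111.6]), 9.3) 1158 z 0.073
plate (array([607.2, 148. ]), array([108.5,  94.3]), 1.1) 1149 z 0.0733
```

move_arm([
  [8,14,0,0,0,0,1],
  [16,28,0,0,0,0,1],
  [24,42,0,0,0,0,1],
  [32,50,0,0,0,0,1],
  [40,54,0,0,0,0,1],
])

```text
clock: 17.02
tool_pos: [0.6626, 0.1793, 0.0823]
eef_rot: [0.7, 0.714, -0.002, 0.001]
contact_force: [-3.3, -4.5, 0.6]
opening: 0.181
finger_force: 25.0
```

move_arm([
  [2,1,0,0,0,0,1],
  [4,2,0,0,0,0,1],
  [5,3,0,0,0,0,1],
  [5,3,0,0,0,0,1],
])

```text
clock: 17.52
tool_pos: [0.6654, 0.1854, 0.0821]
eef_rot: [0.7, 0.714, -0.001, 0.0]
contact_force: [-2.0, -3.5, 4.6]
opening: 0.176
finger_force: 25.0
```

```bash
python3 go.py .666 .190 .082 91.2
```

```text
clk 17.525 pos [0.6654 0.1854 0.0821] yaw 91.13 q7 -0.74 F [-2.  -3.5  4.6] op 0.176
shift mm [4.5 0.7 0.1] rot [-0.05  0.09 -0.08]
```

Not clearly in contact yet. I push on gently in 1 to 2 mm steps until the force rises.

move_arm([
  [1,0,0,0,0,0,1],
  [2,0,0,0,0,0,1],
  [3,0,0,0,0,0,1],
  [4,0,0,0,0,0,1],
  [4,0,0,0,0,0,1],
])

```text
clock: 18.15
tool_pos: [0.6663, 0.1891, 0.0821]
eef_rot: [0.7, 0.714, -0.0, 0.001]
contact_force: [-1.3, -4.9, 4.8]
opening: 0.176
finger_force: 25.0
```

move_arm([
  [0,1,0,0,0,0,1],
  [0,2,0,0,0,0,1],
  [0,3,0,0,0,0,1],
  [0,3,0,0,0,0,1],
])

```text
clock: 18.65
tool_pos: [0.6666, 0.1891, 0.0822]
eef_rot: [0.7, 0.714, -0.003, -0.001]
contact_force: [-7.9, -6.3, 9.7]
opening: 0.177
finger_force: 25.0
```

move_arm([
  [1,-2,0,0,0,0,1],
  [2,-2,0,0,0,0,1],
  [3,-2,0,0,0,0,1],
  [3,-2,0,0,0,0,1],
])

```text
clock: 19.15
tool_pos: [0.6663, 0.1891, 0.0821]
eef_rot: [0.701, 0.714, -0.003, 0.002]
contact_force: [-4.5, -9.9, 9.3]
opening: 0.182
finger_force: 25.0
```

```bash
python3 go.py .666 .190 .082 91.2; cat > fc.py <<'E'
from meas import *
for n in("side","scene"):
    s=snap(n);w=cloud(s)
    k,l,st,c=cv2.connectedComponentsWithStats(((w[...,2]>.068)&(w[...,2]<.08)&(w[...,0]>.55)&(w[...,0]<.74)&(w[...,1]>.1)&(w[...,1]<.28)).astype(np.uint8))
    i=1+st[1:,4].argmax();P=w[l==i];print(n,rect(P),"xmax",np.percentile(P[:,0],99).round(4),"ymax",np.percentile(P[:,1],99).round(4),"z",np.median(P[:,2]).round(4))
    m=(w[...,2]>.03)&(w[...,2]<.041)
    q=w[m&(w[...,1]>.1)&(w[...,1]<.2)&(w[...,0]>.65)&(w[...,0]<.76)];print(" back inner x",np.percentile(q[:,0],[2,98]).round(4))
    q=w[m&(w[...,0]>.58)&(w[...,0]<.7)&(w[...,1]>.2)&(w[...,1]<.3)];print(" side inner y",np.percentile(q[:,1],[2,98]).round(4))
boxes(snap("scene"))
E
python3 fc.py
```

```text
clk 19.15 pos [0.6663 0.1891 0.0821] yaw 91.04 q7 -0.74 F [-4.5 -9.9  9.3] op 0.182
shift mm [ 0.9 -0.3  0.1] rot [-0.11  0.38 -0.16]
side (array([661.3, 199.6]), array([109.3,  88.6]), 1.7) xmax 0.7143 ymax 0.2424 z 0.0731
 back inner x [0.7289 0.7417]
 side inner y [0.2207 0.2656]
scene (array([667.5, 187.4]), array([107.9, 104.1]), 1.2) xmax 0.7205 ymax 0.2391 z 0.0729
 back inner x [0.7116 0.7463]
 side inner y [0.2429 0.2623]
plate (array([478. , -85.8]), array([ 50.9, 103.5]), 3.1) 221 z 0.0733
plate (array([ 526.4, -250.5]), array([ 42.7, 104.4]), 6.6) 447 z 0.0727
plate (array([522.8, -78.3]), array([ 40.8, 103.4]), 8.6) 368 z 0.073
plate (array([667.1, 185.7]), array([108.7, 101.9]), 1.9) 739 z 0.0729
```

Both sides have stalled against the battens with the force rising. Next I relieve the push and recentre the lid on the box.

move_arm([
  [-3,-2,-1,0,0,0,1],
  [-6,-5,-2,0,0,0,1],
  [-8,-7,-2,0,0,0,1],
  [-8,-7,-2,0,0,0,1],
  [-8,-7,-2,0,0,0,1],
])

```text
clock: 19.92
tool_pos: [0.6599, 0.1859, 0.0839]
eef_rot: [0.7, 0.714, 0.0, -0.0]
contact_force: [0.6, 0.7, -1.2]
opening: 0.176
finger_force: 25.0
```

```bash
python3 go.py .661 .184 .0815 91.2
```

```text
clk 19.925 pos [0.6599 0.1859 0.0839] yaw 91.17 q7 -0.74 F [ 0.6  0.7 -1.2] op 0.176
shift mm [-1.9  1.1  2.4] rot [ 0.   -0.05 -0.03]
```

move_arm([
  [-2,1,0,0,0,0,1],
  [-2,1,2,0,0,0,1],
  [-2,1,2,0,0,0,0.6],
  [-2,1,2,0,0,0,0.6],
  [-2,1,2,0,0,0,0.5],
])

```text
clock: 20.55
tool_pos: [0.661, 0.1833, 0.082]
eef_rot: [0.7, 0.714, 0.0, 0.0]
contact_force: [0.6, 0.2, 0.0]
opening: 0.481
finger_force: 0.0
```

move_arm([
  [0,0,0,0,0,0,0.5],
  [0,0,-30,0,0,0,0.5],
  [0,0,-80,0,0,0,0.2],
  [0,0,-130,0,0,0,0],
  [-60,0,-150,0,0,0,0],
])

```text
clock: 21.18
tool_pos: [0.6626, 0.1316, 0.236]
eef_rot: [0.697, 0.717, 0.005, -0.001]
contact_force: [0.3, -0.7, -0.0]
opening: 0.821
finger_force: 0.0
```

move_arm([
  [-60,0,0,0,0,0,0],
  [-100,0,0,0,0,0,0],
  [-100,0,0,0,0,0,0],
])

```text
clock: 21.55
tool_pos: [0.6644, 0.018, 0.2314]
eef_rot: [0.703, 0.711, -0.001, 0.001]
contact_force: [-0.6, 1.0, 0.0]
opening: 1.0
finger_force: 0.0
```

```bash
cat > fin.py <<'E'
from meas import *
s=snap("wrist");save(s,"wf");w=cloud(s)
for lo,hi,t in((.1,.115,"handle"),(.066,.08,"plate"),(.03,.05,"wall/fence")):
    k,l,st,c=cv2.connectedComponentsWithStats(((w[...,2]>lo)&(w[...,2]<hi)).astype(np.uint8))
    for i in range(1,k):
        if st[i,4]>300: P=w[l==i];print(t,rect(P),c[i].round(),st[i,4],np.median(P[:,2]).round(4))
E
python3 fin.py; python3 fc.py; python3 go.py .66 .18 .2 91
```

```text
handle (array([851.6,  39.6]), array([  5.4, 167.4]), 1.6) [603. 180.] 4688 0.1077
handle (array([490.7, -74.9]), array([10.6, 24.7]), 10.4) [ 75. 343.] 521 0.1075
plate (array([662.1, 144.5]), array([104.2,  31.8]), 0.8) [312.  26.] 8456 0.0746
plate (array([847.6,  23.4]), array([  4.4, 199.8]), 1.5) [563. 193.] 3611 0.0733
plate (array([484.7, -58.3]), array([104.7,  56.4]), 9.1) [ 88. 293.] 6022 0.0747
plate (array([ 512.1, -205.9]), array([20.2, 57.8]), -2.4) [142. 455.] 1258 0.0743
wall/fence (array([732.3,  18. ]), array([ 30.6, 304.2]), 1.2) [396. 179.] 13066 0.0366
wall/fence (array([661.5, 129.3]), array([101.5,   1.6]), 1.1) [313.  59.] 451 0.04
wall/fence (array([843.6,  23.4]), array([  4.9, 199.8]), 1.5) [534. 188.] 3827 0.0404
wall/fence (array([486.2, -32. ]), array([ 33.7, 108.9]), -10.0) [119. 261.] 1094 0.04
wall/fence (array([ 736.7, -210.3]), array([30.2, 59.8]), 1.1) [384. 431.] 1491 0.0367
wall/fence (array([ 526.6, -214.5]), array([39.2, 76.7]), -41.8) [163. 431.] 1131 0.0401
side (array([658.5, 184. ]), array([105.7, 107.9]), 0.4) xmax 0.7093 ymax 0.2359 z 0.0732
 back inner x [0.7173 0.7418]
 side inner y [0.2178 0.2654]
scene (array([663. , 181.3]), array([108.5, 104.2]), 1.0) xmax 0.7148 ymax 0.232 z 0.0729
 back inner x [0.7115 0.7464]
 side inner y [0.238  0.2623]
plate (array([ 494.3, -254.7]), array([107.7, 105.4]), 6.1) 1043 z 0.073
plate (array([490.1, -87.2]), array([106.7,  95.9]), 8.3) 839 z 0.0731
plate (array([662.9, 180.3]), array([105.8, 102.4]), 1.0) 1631 z 0.073
clk 21.75 pos [0.6639 0.0265 0.2319] yaw 91.31 q7 -0.45 F [0.  1.2 0.2] op 1.0
shift mm [153.5  -0.4  32.1] rot [ 0.   -0.1   0.31]
```

View pics/wf.png

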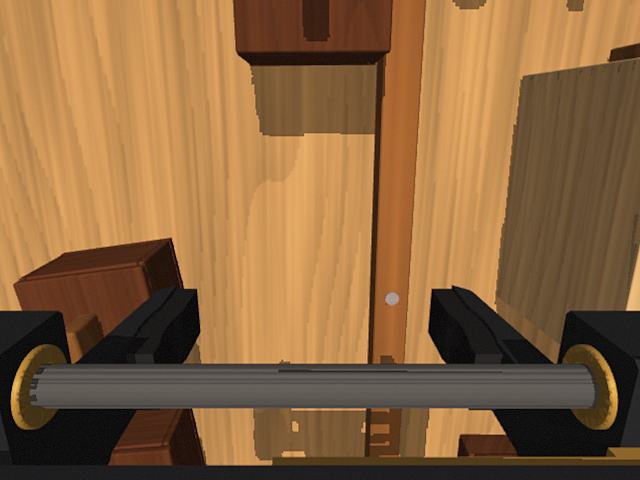

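The box touches the back batten and sits within about 3 mm of the side batten. All lids read seated at z ≈ 0.073, with lid 3 less than 1 mm off its box centre. The wrist picture shows the box flush against the batten at about (312,40). I hand in.

```bash
python3 -c "
from h import *
print(finish_job())"
```

```text
the job is handed in; nothing more can be done
None
```

The job is handed in with no verdict returned: the bracket was in the box nearest the fence corner (box 3 here), which now sits snugly in that corner, and all three lids measured seated in the last views.

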